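# Tap the pendulum rod into its counterweight

### The job

The pendulum rod stands only loosely in the tapered socket of the chrome counterweight on the ceramic turntable base: with the mallet, tap its head straight down, firmly enough that the taper grips but gently enough not to chip the ceramic, and put the mallet back down on the counter. Then lift the pendulum out by the rod alone, so that the counterweight hangs from the taper, and set it down upright in the round well of the mahogany rest block, leaving the other things where they are.

Things in the scene. Friction and masses are not known exactly. Their poses are not given: they have to be found in the camera images.
- base: white ceramic turntable base, fixed: round flange 140 dia, 12 high, carrying a hub 96 dia whose top is 30 above the counter; in the hub's top a round well 50 dia, 8 deep (floor 22 above the counter) where the counterweight stands. Origin: centre of the underside; z up. The ceramic chips if the counterweight presses on it with more than 36 N.
- rest: dark mahogany rest block, fixed: 120 x 120 x 30, with one empty round well 50 dia, 8 deep, lined with grey felt, in the middle of its top. Origin: centre of the underside, on the counter; z up, x and y along its sides.
- rest_well (a point): centre of the floor of the rest block's well, 22 above the counter
- weight: bright chrome counterweight, loose: an upright cylinder 44 dia, 42 high, with a thin groove round it and a round tapered socket (1:5) in its top; about 0.5 kg. Origin: centre of its underside; z along its axis, up.
- socket (a point): centre of the socket's mouth in the counterweight's top, 42 above its underside. The rod's collar stands about 5 clear of it at the start and does not come down to touch. The taper wedges steeply: it goes down only a mm or two, how far differs with the hidden friction, so its firmness can only be felt
- rod: steel pendulum rod, loose, upright in the counterweight's socket; 0.15 kg, 132 long. Origin: centre of the shank's small foot; z up along the rod. From the origin up: tapered shank 0 to 37 (12.4 to 19.8 dia), collar 25 dia 37 to 42, plain shaft 11 dia 42 to 122, flat round head 17 dia 122 to 132. At the start the foot is about 10.5 above the counterweight's underside.
- rod_head (a point): centre of the flat top of the rod's head, 132 above the rod's origin: the spot to strike. The fit is made by a tap that reaches 15 to 25 N on it; a softer touch is not enough
- mallet: light mallet, loose, 0.3 kg, standing on one of its two white nylon faces: upright steel head 32 dia, 72 high with faces 34 dia (lowest and topmost 14), a wooden handle 18 to 21 dia sticking out level, axis 36 above the lower face, to 160 from the head's axis. Origin: centre of the lower face; z up along the head, x along the handle. Can be gripped from above by the head, across y, 44 up.
- mallet_mid (a point): centre of the mallet's head, 36 above its lower face
- spare: another chrome counterweight of the same size without a rod, standing loose on the counter: leave it. Origin: centre of its underside
- lockbox: cast brass cam lock box 80 x 109 x 55 with a small cam lever on its front: leave it. Origin: centre of its underside
- oil: small amber oil bottle 36 dia, 85 high: leave it. Origin: centre of its underside
- driver: screwdriver 170 long lying near the robot: leave it. Origin: near its middle, on the counter
There are look-alikes about, which are no part of the job. Leave any blue or yellow look-alike of the rod alone. Leave any blue look-alike of the rest alone.

How it is judged:
By the outcome, as a careful person would: the job done as asked, in the order asked, and still so for the second after the job is handed in, with the robot touching nothing.
It also fails if it takes over 72 s, if anything falls off the work surface, if the arm or the gripper's body presses on something with over 40 N, if the wrist force passes 120 N, or if a joint passes its speed limit or range.

### The arm

A 6-joint arm with a two-finger parallel gripper is mounted at the origin on the work surface. World frame = base frame: x ahead of the robot, y to its left, z up, the work surface at z = 0. Lengths are in m, angles in rad, forces in N, time in s.
With the tool pointing down it reaches from about 0.3 to 0.85 m from the base axis. Payload 4.2 kg.
Tool frame: the origin (TCP) lies midway between the tips of the shut fingers; the grasp point (between the pads) lies 19 mm behind it (r.hold_point_z is the distance from the TCP to the grasp point, in m); z points along the fingers, y is the line along which they close (so a half turn about z gives the same grasp; the last joint's range is limited). The gripper opens to 91 mm and grips with 3 to 60 N. Pads are 32 mm wide; open, the fingers measure 118 mm over their backs; the gripper's body (76 mm by 178 mm) begins 60 mm behind the grasp point.
Start: joints at [1.187, 0.32, 1.565, -0, 1.257, -0.02], TCP at [0.205, 0.537, 0.214] pointing down, gripper open.
Joint ranges: [-3.11, 3.11], [-0.84, 2.01], [0.21, 2.61], [-1.34, 4.49], [0.05, 2.63], [-2.56, 2.56]. Speed limits (rad/s): [2.57, 2.57, 3.14, 3.14, 3.14, 3.14].

### API

Orientations are given as a unit quaternion [w, x, y, z].
In Python, from bench import telemetry, imaging, r gives the robot as it stands. The module is installed in compiled form; this text tells all that it offers.
- The arm moves only by the tool move_arm, never from a script. Its argument "rows" is a list of rows, each an object with "travel": the shift along the tool's x, y, z in m, a list of three; "angular": the turn, a rotation vector about the tool's x, y, z in rad, a list of three; "hand": the closure in counts, from 0 (fully open) to 255 (shut). In form: [{"travel": [tx, ty, tz], "angular": [ax, ay, az], "hand": hand}, ...]. A call has 1 to 20 rows; each row is the pose to reach, as a shift and turn from the pose commanded when the call began, along the tool's axes at that moment; what a row does not reach only later rows make up. A row lasts 1/8 s, in which the tool goes at most 62.5 mm and 10.7 degrees, less where a joint would pass 70% of its speed; a pose out of reach is approached as far as the arm can. A call with a gripper value outside its range is refused whole. The fingers move at their own pace and stop on an object; "grip_force" is the grip in N (left out, the last holds). Time passes only in rows, so rows that repeat a pose let the fingers close. It gives the time, the measured TCP pose, the force, the opening and the grip force at its end, in the units of the state.
- telemetry.read_state(): the state, without advancing time (a new reading comes with each control period).
- imaging.read_camera(name): name is "side" or "top" or "wrist"; returns the picture (384x512x3 uint8, blue, green, red); there is no depth.
- imaging.camera_model(name): a dict with "K" (3x3 intrinsics, pixels), "R" (3x3) and "t" (3): a world point X has camera coordinates R X + t; the wrist camera has in their place "T_tool_cam" (4x4, takes a point from camera to tool coordinates, whose origin is the TCP and whose axes are the flange's). Camera axes: x right, y down, z forward; pixel columns grow to the right and rows downward; lengths in m; the calibration is good to about 2 mm. A picture is of the moment at which its call begins: read the wrist's pose just before it. camera_model takes no time and is no camera call.
- r.sign_off(): hands the job in; it is judged then, once.
The state is a dict: "time": time; "joint_positions": joint angles; "dq": joint speeds; "joint_efforts": joint torques, N m; "tool_pos": TCP position; "tool_rot": TCP orientation; "contact_force": force on the tool from outside, world axes, zero at the start; "torque": the same for the moment, N m; "width": finger opening in m; "grip_force": force on a finger pad.
Only numpy, scipy, OpenCV 4.12 (cv2) and the standard library are available. Lean on these libraries where they do the work, as an engineer would, in place of code of your own. Each camera call takes 0.05 s, during which the arm holds its last target. There are 200 camera calls.

## Working session

There is one attempt and no reset: what is moved stays moved. The work goes in short steps, Python scripts to look and compute and a tool call to move; the robot and the scene stay as the last step left them, time stands still between calls to the robot, and variables do not carry over. Pictures are saved under pics/ and viewed, at most 10 in all, crops included, and the job is handed in when it is done.

Besides the shell and the picture viewer there is one more tool, called after "Call:" by a JSON object that holds its "op" and its "data". move_arm: Moves the arm, as the interface text tells. Its arguments: {"type":"object","properties":{"rows":{"type":"array"},"grip_force":{"type":"number"}},"required":["rows"]}

```bash
mkdir -p pics; python3 - <<'E'
from bench import telemetry, imaging, r
import cv2, numpy as np
s=telemetry.read_state(); print({k:np.round(v,4).tolist() for k,v in s.items()}, r.hold_point_z)
for n in ["side","top"]:
    cv2.imwrite(f"pics/{n}0.png", imaging.read_camera(n))
for n in ["side","top","wrist"]:
    m=imaging.camera_model(n); print(n,{k:np.round(v,4).tolist() for k,v in m.items()})
a=cv2.imread("pics/side0.png");b=cv2.imread("pics/top0.png")
E
```

```text
{'time': 0.0, 'joint_positions': [1.187, 0.3203, 1.5657, -0.0, 1.2574, -0.02], 'dq': [0.001, -0.0002, -0.0004, 0.001, 0.0003, -0.0016], 'joint_efforts': [-0.0016, -41.2452, -23.1977, 0.0727, 0.0455, -0.0001], 'tool_pos': [0.2044, 0.5369, 0.2131], 'tool_rot': [-0.0002, 0.1809, 0.9835, -0.0009], 'contact_force': [0.6385, 0.5771, 0.3673], 'torque': [0.0249, 0.0043, -0.0046], 'grip_force': 0.0, 'width': 0.0913} 0.0188
side {'K': [[407.4989, 0.0, 257.0694], [0.0, 407.4989, 191.2543], [0.0, 0.0, 1.0]], 'R': [[0.8485, -0.5289, 0.0159], [-0.3036, -0.5112, -0.804], [0.4334, 0.6774, -0.5944]], 't': [-0.448, 0.2698, 0.774]}
top {'K': [[357.0468, 0.0, 247.7896], [0.0, 357.0468, 187.8639], [0.0, 0.0, 1.0]], 'R': [[0.0176, -0.9998, -0.0006], [-0.9907, -0.0174, -0.135], [0.135, 0.003, -0.9908]], 't': [0.0148, 0.5414, 0.8987]}
wrist {'K': [[297.6379, 0.0, 257.8725], [0.0, 297.6379, 190.4858], [0.0, 0.0, 1.0]], 'T_tool_cam': [[0.0007, -0.9566, -0.2913, 0.0833], [1.0, 0.0005, 0.0008, 0.0008], [-0.0007, -0.2913, 0.9566, -0.1716], [0.0, 0.0, 0.0, 1.0]]}
```

View pics/side0.png

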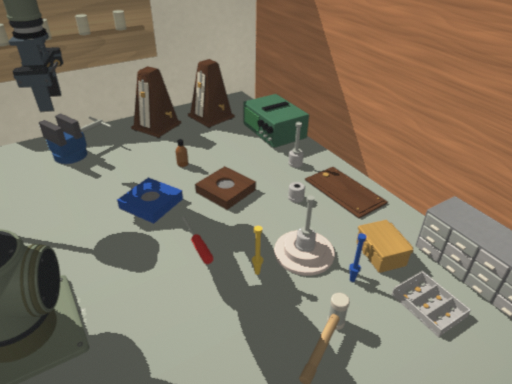

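View pics/top0.png

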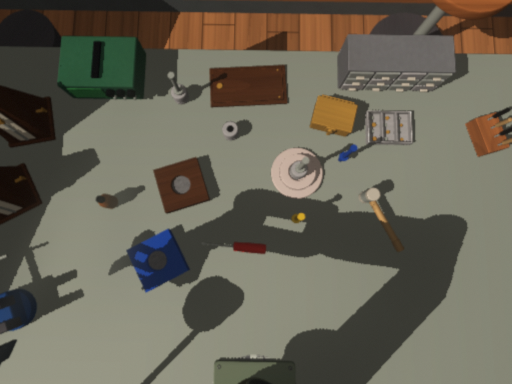

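Side view: white ceramic base at (304,252) with the rod head at (309,202), and the mallet's nylon face at (340,300). The mahogany rest is at (226,187) and the spare at (297,192). The top view has the base at (297,172), rest at (182,185) and mallet at (371,195).
Rod candidates in the top view:
- Steel rod on the white base (297,170): the one meant, since it stands on the ceramic turntable.
- Steel rod with weight at (176,85): no ceramic base.
- Blue rod (347,153) and yellow rod (299,217): excluded.

Rest candidates: mahogany with well (182,185) is the one meant. The blue one (158,260) is excluded, and the flat board (248,85) has no well.

```bash
cat > h.py <<'E'
from bench import telemetry, imaging, r
import cv2, numpy as np
from scipy.spatial.transform import Rotation as Ro
def cam(n,s=None):
    m=imaging.camera_model(n)
    if n!="wrist": return m["K"],m["R"],m["t"]
    q=s["tool_rot"]; T=np.eye(4); T[:3,:3]=Ro.from_quat(np.r_[q[1:],q[0]]).as_matrix(); T[:3,3]=s["tool_pos"]
    I=np.linalg.inv(T@m["T_tool_cam"]); return m["K"],I[:3,:3],I[:3,3]
def ray(c,p):
    K,R,t=c; return -R.T@t, R.T@np.linalg.solve(K,[p[0],p[1],1.])
def plane(c,p,z):
    o,d=ray(c,p); return o+d*(z-o[2])/d[2]
def proj(c,X):
    K,R,t=c; p=K@(R@np.asarray(X)+t); return p[:2]/p[2]
def tri(c1,p1,c2,p2):
    o,d=ray(c1,p1); e,f=ray(c2,p2); k=np.linalg.lstsq(np.c_[d,-f],e-o,rcond=None)[0]
    a,b=o+k[0]*d,e+k[1]*f; return (a+b)/2, np.linalg.norm(a-b)
E
python3 - <<'E'
from h import *
A=cv2.imread("pics/side0.png");B=cv2.imread("pics/top0.png")
def crop(I,x,y,w=66,h=75): return cv2.resize(I[y:y+h,x:x+w],(264,300),interpolation=cv2.INTER_CUBIC)
M=np.vstack([np.hstack([crop(A,272,197),crop(A,300,285,66,75),crop(A,194,155)]),np.hstack([crop(B,265,137),crop(B,350,180),crop(B,150,150)])])
cv2.imwrite("pics/m1.png",M)
E
```

```text
(no output)
```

View pics/m1.png

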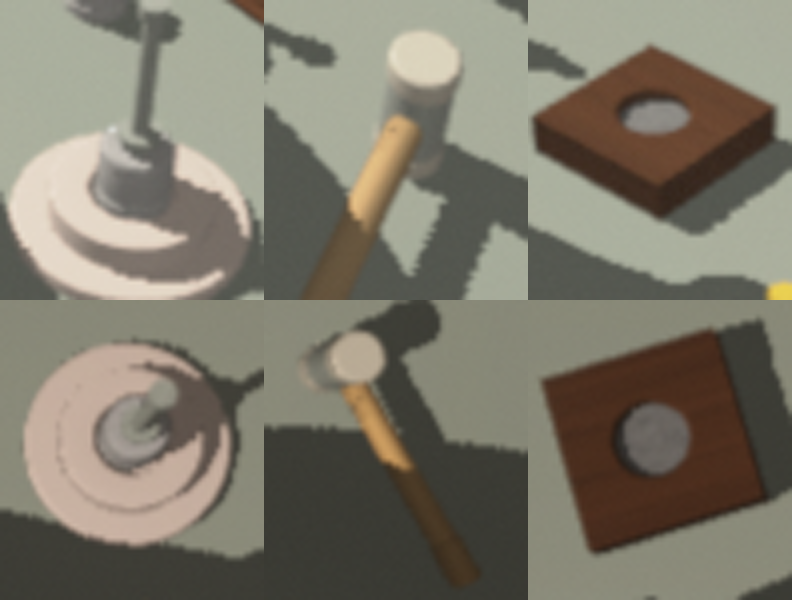

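The crops confirm the target rod on the white base, the mallet and the mahogany rest with its grey felt well. The pixels I use come from this montage (scale 4).

```bash
python3 - <<'E'
from h import *
t=cam("top");s=cam("side");np.set_printoptions(precision=4,suppress=True)
B=cv2.imread("pics/top0.png");A=cv2.imread("pics/side0.png")
T=lambda x,y,ox,oy:(ox+x/4-.4,oy+y/4-.4)
# base flange
for n,I,c,box in (("top",B,t,(265,137,66,75)),("side",A,s,(268,225,72,50))):
    x,y,w,h=box; C=I[y:y+h,x:x+w].astype(int)
    m=((C[...,2]-C[...,0]>8)&(C[...,2]>70)).astype(np.uint8)
    k=max(cv2.findContours(m,0,1)[0],key=cv2.contourArea); hull=cv2.convexHull(k)[:,0].astype(float)+[x,y]
    P=np.array([plane(c,p,.012)[:2] for p in hull]); print("flange",n,cv2.minEnclosingCircle(P.astype(np.float32)))
print("head",plane(t,T(163,90,265,137),.1645), tri(t,T(163,90,265,137),s,(310.7,200)))
print("weight top/top view",plane(t,T(131,125,265,137),.064))
m=plane(t,T(94,58,350,180),.072);print("mallet",m,plane(s,T(160,58,300,285),.072),tri(t,T(94,58,350,180),s,T(160,58,300,285)))
e=plane(t,T(199,275,350,180),.036);d=e-m;print("handle",e,np.linalg.norm(d[:2]),np.degrees(np.arctan2(d[1],d[0])))
R=np.array([plane(t,T(*p,150,150),.03) for p in((14,80),(184,30),(237,198),(64,252))]);print("rest",R.mean(0),np.linalg.norm(np.diff(R,axis=0),axis=1),np.degrees(np.arctan2(*(R[1]-R[0])[1::-1])))
print("rest well",plane(t,T(127,138,150,150),.022),plane(s,T(126,115,194,155),.022))
print("side rest corners",[plane(s,T(*p,194,155),.03) for p in((7,120),(122,47),(246,107),(130,185))])
print("yellow rod",plane(t,(299,217),.05),"blue",plane(t,(347,153),.05),"box",plane(t,(333,115),.05))
E
```

```text
flange top ((0.6048346161842346, -0.1108475774526596), 0.1217300146818161)
flange side ((0.6088888049125671, -0.09213531762361526), 0.10973676294088364)
head [ 0.5922 -0.1063  0.1645] (array([ 0.5933, -0.1071,  0.1568]), np.float64(0.0013902905216348301))
weight top/top view [ 0.5913 -0.1018  0.064 ]
mallet [ 0.526 -0.291  0.072] [ 0.5263 -0.2921  0.072 ] (array([ 0.5264, -0.2915,  0.0711]), np.float64(0.0008696744624910887))
handle [ 0.3916 -0.3666  0.036 ] 0.15421634085489408 -150.60865088748378
rest [0.5481 0.2016 0.03  ] [0.1173 0.1186 0.118 ] -72.18708246641617
rest well [0.5501 0.2016 0.022 ] [0.5521 0.2086 0.022 ]
side rest corners [array([0.4739, 0.235 , 0.03  ]), array([0.5854, 0.276 , 0.03  ]), array([0.6235, 0.1644, 0.03  ]), array([0.5117, 0.1277, 0.03  ])]
yellow rod [ 0.4665 -0.1078  0.05  ] blue [ 0.6359 -0.2336  0.05  ] box [ 0.7385 -0.1985  0.05  ]
```

```bash
cat >> h.py <<'E'
def go(pos,yaw=None):
    "travel and angular (tool axes) to bring TCP to pos, tool x at yaw deg, pointing down"
    s=telemetry.read_state(); q=s["tool_rot"]; R=Ro.from_quat(np.r_[q[1:],q[0]])
    y=np.radians(yaw); x=np.array([np.cos(y),np.sin(y),0]); z=np.array([0,0,-1.])
    G=Ro.from_matrix(np.c_[x,np.cross(z,x),z])
    print("travel",np.round(R.inv().apply(np.array(pos)-s["tool_pos"]),4),"angular",np.round((R.inv()*G).as_rotvec(),4),"pos",np.round(s["tool_pos"],4),"F",np.round(s["contact_force"],2),"t",s["time"], "w",s["width"])
E
python3 -c "
from h import *
go([.526,-.2915,.16],29.4)"
```

```text
travel [-0.5953 -0.6597  0.0542] angular [-8.0000e-04  1.7000e-03  2.2647e+00] pos [0.2044 0.537  0.2132] F [0.34 0.02 0.28] t 0.1 w 0.09113528430628451
```

Call:
{"op": "move_arm", "data": {"rows": [{"travel":[-0.595,-0.66,-0.03],"angular":[0,0,2.265],"hand":0},{"travel":[-0.595,-0.66,-0.03],"angular":[0,0,2.265],"hand":0},{"travel":[-0.595,-0.66,-0.03],"angular":[0,0,2.265],"hand":0},{"travel":[-0.595,-0.66,-0.03],"angular":[0,0,2.265],"hand":0},{"travel":[-0.595,-0.66,-0.03],"angular":[0,0,2.265],"hand":0},{"travel":[-0.595,-0.66,-0.03],"angular":[0,0,2.265],"hand":0},{"travel":[-0.595,-0.66,-0.03],"angular":[0,0,2.265],"hand":0},{"travel":[-0.595,-0.66,-0.03],"angular":[0,0,2.265],"hand":0},{"travel":[-0.595,-0.66,-0.03],"angular":[0,0,2.265],"hand":0},{"travel":[-0.595,-0.66,-0.03],"angular":[0,0,2.265],"hand":0},{"travel":[-0.595,-0.66,-0.03],"angular":[0,0,2.265],"hand":0},{"travel":[-0.595,-0.66,-0.03],"angular":[0,0,2.265],"hand":0},{"travel":[-0.595,-0.66,-0.03],"angular":[0,0,2.265],"hand":0},{"travel":[-0.595,-0.66,-0.03],"angular":[0,0,2.265],"hand":0},{"travel":[-0.595,-0.66,-0.03],"angular":[0,0,2.265],"hand":0},{"travel":[-0.595,-0.66,-0.03],"angular":[0,0,2.265],"hand":0},{"travel":[-0.595,-0.66,0.0],"angular":[0,0,2.265],"hand":0},{"travel":[-0.595,-0.66,0.05],"angular":[0,0,2.265],"hand":0},{"travel":[-0.595,-0.66,0.05],"angular":[0,0,2.265],"hand":0},{"travel":[-0.595,-0.66,0.05],"angular":[0,0,2.265],"hand":0}]}}

```text
time: 2.6
tool_pos: [0.5266, -0.2905, 0.1659]
tool_rot: [0.001, 0.967, 0.254, 0.001]
contact_force: [0.4, 0.2, -0.9]
width: 0.091
grip_force: 0.0
```

```bash
python3 - <<'E'
from h import *
np.set_printoptions(precision=4,suppress=True)
go([.526,-.2915,.025],29.4)
s=telemetry.read_state(); I=imaging.read_camera("wrist"); c=cam("wrist",s); J=I.copy()
for P in ([.526,-.2915,.072],[.3916,-.3666,.036],[.592,-.105,.1645]): p=proj(c,P);print(p); cv2.drawMarker(J,tuple(int(v) for v in p),(0,0,255),0,8)
cv2.imwrite("pics/w1raw.png",I);cv2.imwrite("pics/w1.png",J)
E
```

```text
travel [-0.0012  0.0003  0.1409] angular [ 0.0019 -0.0015  0.0009] pos [ 0.5266 -0.2905  0.1659] F [ 0.36  0.16 -0.87] t 2.6 w 0.09096106772140622
[259.3504 194.1986]
[258.3151 307.3943]
[ -2.6528 -38.0915]
```

View pics/w1.png

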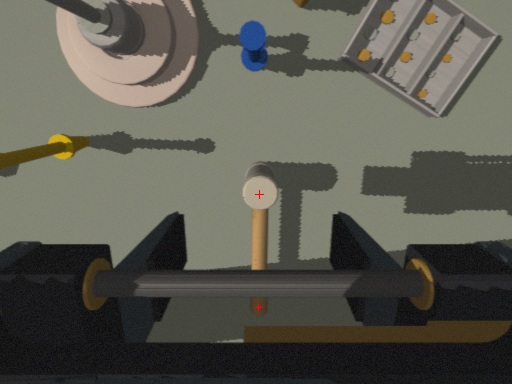

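The markers fall on the mallet face (about (260,193)) and the handle end (259,307), so the position is confirmed. Descending to grip.

Call:
{"op": "move_arm", "data": {"rows": [{"travel":[-0.001,0,0.05],"angular":[0.0,0,0],"hand":0},{"travel":[-0.001,0,0.1],"angular":[0,0,0],"hand":0},{"travel":[-0.001,0,0.13],"angular":[0,0,0],"hand":0},{"travel":[-0.001,0,0.14],"angular":[0,0,0],"hand":0},{"travel":[-0.001,0,0.14],"angular":[0,0,0],"hand":120},{"travel":[-0.001,0,0.14],"angular":[0,0,0],"hand":200},{"travel":[-0.001,0,0.14],"angular":[0,0,0],"hand":255},{"travel":[-0.001,0,0.14],"angular":[0,0,0],"hand":255},{"travel":[-0.001,0,0.14],"angular":[0,0,0],"hand":255},{"travel":[-0.001,0,0.14],"angular":[0,0,0],"hand":255},{"travel":[-0.001,0,0.14],"angular":[0,0,0],"hand":255},{"travel":[-0.001,0,0.14],"angular":[0,0,0],"hand":255}], "grip_force": 50}}

```text
time: 4.15
tool_pos: [0.5253, -0.2919, 0.024]
tool_rot: [0.0, 0.967, 0.254, 0.0]
contact_force: [1.2, -0.5, -0.7]
width: 0.0328
grip_force: 50.0
```

```bash
python3 - <<'E'
from h import *
go([.592,-.105,.23],29.4)
E
```

```text
travel [ 0.1499 -0.13   -0.206 ] angular [ 0.0008 -0.0003 -0.0003] pos [ 0.5253 -0.2919  0.024 ] F [ 1.2  -0.51 -0.66] t 4.15 w 0.032794457519909774
```

Call:
{"op": "move_arm", "data": {"rows": [{"travel":[0,0,-0.03],"angular":[0,0,0],"hand":255},{"travel":[0,0,-0.09],"angular":[0,0,0],"hand":255},{"travel":[0,0,-0.15],"angular":[0,0,0],"hand":255},{"travel":[0,0,-0.2],"angular":[0,0,0],"hand":255},{"travel":[0.03,-0.01,-0.23],"angular":[0,0,0],"hand":255},{"travel":[0.05,-0.02,-0.23],"angular":[0,0,0],"hand":255},{"travel":[0.05,-0.02,-0.23],"angular":[0,0,0],"hand":255},{"travel":[0.05,-0.02,-0.23],"angular":[0,0,0],"hand":255}]}}

```text
time: 5.15
tool_pos: [0.5575, -0.2493, 0.2513]
tool_rot: [-0.001, 0.967, 0.254, -0.002]
contact_force: [0.3, -0.5, -3.1]
width: 0.0325
grip_force: 50.0
```

```bash
python3 - <<'E'
from h import *
np.set_printoptions(precision=4,suppress=True)
go([.592,-.105,.22],29.4)
s=telemetry.read_state(); I=imaging.read_camera("wrist"); c=cam("wrist",s)
S=imaging.read_camera("side")
p=proj(c,[.592,-.105,.1645]);q=proj(cam("side"),[.592,-.105,.1645]);print(p,q)
def crop(I,p,k,h): x,y=max(int(p[0])-h,0),max(int(p[1])-h,0); print(x,y); return cv2.resize(I[y:y+2*h,x:x+2*h],(400,400),interpolation=cv2.INTER_CUBIC)
cv2.imwrite("pics/w2raw.png",I);cv2.imwrite("pics/s2raw.png",S)
a,b=crop(I,p,0,50),crop(S,(q[0]+20,q[1]+30),0,50)
cv2.imwrite("pics/m2.png",np.hstack([a,b]))
E
```

```text
travel [ 0.101  -0.1086  0.0314] angular [-0.0038  0.0035  0.0001] pos [ 0.5575 -0.2493  0.2513] F [ 0.32 -0.52 -3.13] t 5.15 w 0.032502857916278806
[125.8672  76.666 ] [310.2411 196.6984]
75 26
280 176
```

View pics/m2.png

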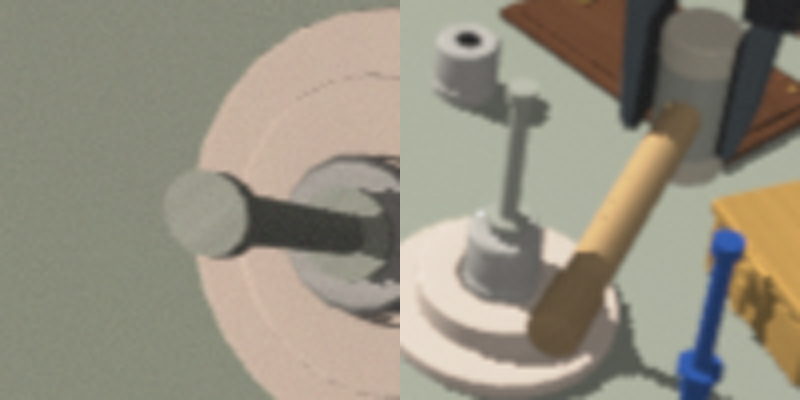

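Left (wrist): rod head top centre at wrist pixel (125.9,78.9). Right (side): head top at (310.4,197.6), with the mallet held square in the fingers.

```bash
python3 - <<'E'
from h import *
np.set_printoptions(precision=4,suppress=True)
s=telemetry.read_state();c=cam("wrist",s)
print(plane(c,(125.9,78.9),.1645),plane(cam("side"),(310.4,197.6),.1645),tri(c,(125.9,78.9),cam("side"),(310.4,197.6)))
go([.5915,-.1065,.201],29.4)
E
```

```text
[ 0.5909 -0.106   0.1645] [ 0.5903 -0.1077  0.1645] (array([ 0.591 , -0.1062,  0.1637]), np.float64(0.0011241651882084134))
travel [ 0.0998 -0.1083  0.0513] angular [-0.0025  0.0023 -0.0007] pos [ 0.5578 -0.2498  0.2522] F [ 0.17  0.11 -2.31] t 5.25 w 0.032935565263304004
```

Call:
{"op": "move_arm", "data": {"rows": [{"travel":[0.05,-0.05,0],"angular":[0,0,0],"hand":255},{"travel":[0.08,-0.09,0],"angular":[0,0,0],"hand":255},{"travel":[0.099,-0.108,0.0],"angular":[0,0,0],"hand":255},{"travel":[0.099,-0.108,0.02],"angular":[0,0,0],"hand":255},{"travel":[0.099,-0.108,0.04],"angular":[0,0,0],"hand":255},{"travel":[0.099,-0.108,0.05],"angular":[0,0,0],"hand":255},{"travel":[0.099,-0.108,0.053],"angular":[0,0,0],"hand":255},{"travel":[0.099,-0.108,0.053],"angular":[0,0,0],"hand":255},{"travel":[0.099,-0.108,0.053],"angular":[0,0,0],"hand":255}]}}

```text
time: 6.38
tool_pos: [0.5924, -0.1072, 0.2017]
tool_rot: [0.0, 0.967, 0.253, 0.001]
contact_force: [1.1, -0.9, -2.6]
width: 0.033
grip_force: 50.0
```

```bash
python3 - <<'E'
from h import *
go([.591,-.1064,.189],29.4)
S=imaging.read_camera("side");p=(310,190);go([.591,-.1064,.189],29.4)
cv2.imwrite("pics/s3.png",cv2.resize(S[110:260,240:380],(560,600),interpolation=cv2.INTER_CUBIC))
E
```

```text
travel [-0.0008 -0.0014  0.0127] angular [ 0.001  -0.0012 -0.0005] pos [ 0.5924 -0.1072  0.2017] F [ 1.08 -0.89 -2.6 ] t 6.375 w 0.032998965442461
travel [-0.0008 -0.0014  0.0127] angular [ 0.0009 -0.0011 -0.0005] pos [ 0.5923 -0.1072  0.2017] F [-0.16 -0.19 -2.35] t 6.425 w 0.03281573675271176
```

View pics/s3.png

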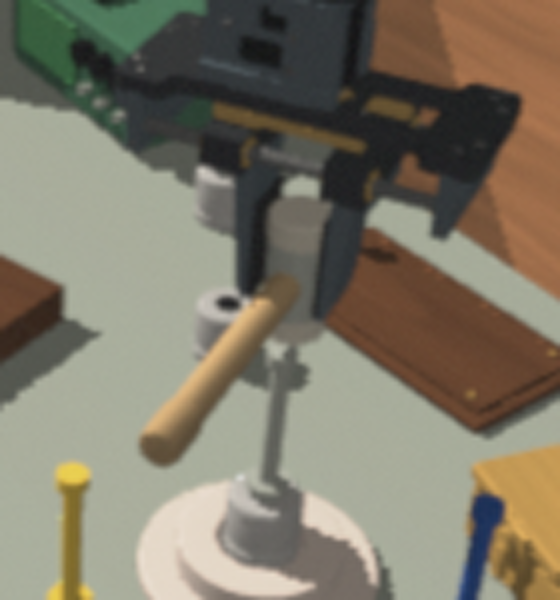

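The picture shows the mallet upright just above the rod head, with its face at about (298,325) in the crop. Next I feel down in small steps (baseline Fz ≈ -2.5).

Call:
{"op": "move_arm", "data": {"rows": [{"travel":[-0.001,-0.001,0.006],"angular":[0,0,0],"hand":255},{"travel":[-0.001,-0.001,0.0105],"angular":[0,0,0],"hand":255},{"travel":[-0.001,-0.001,0.0105],"angular":[0,0,0],"hand":255},{"travel":[-0.001,-0.001,0.0105],"angular":[0,0,0],"hand":255}]}}

```text
time: 6.92
tool_pos: [0.5907, -0.1066, 0.1904]
tool_rot: [-0.0, 0.967, 0.254, 0.0]
contact_force: [0.2, -0.4, -2.5]
width: 0.0328
grip_force: 50.0
```

Call:
{"op": "move_arm", "data": {"rows": [{"travel":[0,0,0.0005],"angular":[0,0,0],"hand":255},{"travel":[0,0,0.0005],"angular":[0,0,0],"hand":255}]}}

```text
time: 7.18
tool_pos: [0.5907, -0.1066, 0.19]
tool_rot: [-0.0, 0.967, 0.254, 0.0]
contact_force: [-0.5, -0.1, -2.1]
width: 0.0328
grip_force: 50.0
```

Call:
{"op": "move_arm", "data": {"rows": [{"travel":[0,0,0.0005],"angular":[0,0,0],"hand":255},{"travel":[0,0,0.0005],"angular":[0,0,0],"hand":255}]}}

```text
time: 7.42
tool_pos: [0.5906, -0.1066, 0.1894]
tool_rot: [-0.0, 0.967, 0.254, 0.0]
contact_force: [-0.4, 0.4, -3.7]
width: 0.0327
grip_force: 50.0
```

Call:
{"op": "move_arm", "data": {"rows": [{"travel":[0,0,0.0005],"angular":[0,0,0],"hand":255},{"travel":[0,0,0.0005],"angular":[0,0,0],"hand":255}]}}

```text
time: 7.68
tool_pos: [0.5906, -0.1066, 0.1889]
tool_rot: [-0.0, 0.967, 0.254, -0.0]
contact_force: [0.6, 0.2, -2.0]
width: 0.0332
grip_force: 50.0
```

Call:
{"op": "move_arm", "data": {"rows": [{"travel":[0,0,0.0005],"angular":[0,0,0],"hand":255},{"travel":[0,0,0.0005],"angular":[0,0,0],"hand":255}]}}

```text
time: 7.92
tool_pos: [0.5906, -0.1066, 0.1884]
tool_rot: [-0.0, 0.967, 0.254, 0.0]
contact_force: [0.5, 0.1, -1.6]
width: 0.033
grip_force: 50.0
```

Call:
{"op": "move_arm", "data": {"rows": [{"travel":[0,0,0.0004],"angular":[0,0,0],"hand":255},{"travel":[0,0,0.0004],"angular":[0,0,0],"hand":255}]}}

```text
time: 8.18
tool_pos: [0.5907, -0.1066, 0.1883]
tool_rot: [0.0, 0.967, 0.254, 0.0]
contact_force: [-0.7, 0.4, -0.8]
width: 0.0327
grip_force: 50.0
```

Call:
{"op": "move_arm", "data": {"rows": [{"travel":[0,0,0.0003],"angular":[0,0,0],"hand":255},{"travel":[0,0,0.0003],"angular":[0,0,0],"hand":255}]}}

```text
time: 8.43
tool_pos: [0.5909, -0.1066, 0.1882]
tool_rot: [0.0, 0.967, 0.254, 0.0]
contact_force: [0.1, -0.1, 0.5]
width: 0.0328
grip_force: 50.0
```

Call:
{"op": "move_arm", "data": {"rows": [{"travel":[0,0,0.0004],"angular":[0,0,0],"hand":255},{"travel":[0,0,0.0004],"angular":[0,0,0],"hand":255}]}}

```text
time: 8.68
tool_pos: [0.591, -0.1066, 0.188]
tool_rot: [0.0, 0.967, 0.254, 0.001]
contact_force: [-0.4, 0.9, 3.5]
width: 0.033
grip_force: 50.0
```

Call:
{"op": "move_arm", "data": {"rows": [{"travel":[0,0,0.0004],"angular":[0,0,0],"hand":255},{"travel":[0,0,0.0004],"angular":[0,0,0],"hand":255}]}}

```text
time: 8.93
tool_pos: [0.5911, -0.1067, 0.1878]
tool_rot: [0.0, 0.967, 0.254, 0.001]
contact_force: [-0.5, -0.1, 5.1]
width: 0.0323
grip_force: 50.0
```

Call:
{"op": "move_arm", "data": {"rows": [{"travel":[0,0,0.0004],"angular":[0,0,0],"hand":255},{"travel":[0,0,0.0004],"angular":[0,0,0],"hand":255}]}}

```text
time: 9.18
tool_pos: [0.5912, -0.1067, 0.1878]
tool_rot: [0.0, 0.967, 0.254, 0.001]
contact_force: [-0.8, -0.2, 7.3]
width: 0.0329
grip_force: 50.0
```

Call:
{"op": "move_arm", "data": {"rows": [{"travel":[0,0,0.0005],"angular":[0,0,0],"hand":255},{"travel":[0,0,0.001],"angular":[0,0,0],"hand":255},{"travel":[0,0,0.001],"angular":[0,0,0],"hand":255}]}}

```text
time: 9.55
tool_pos: [0.5916, -0.1068, 0.1877]
tool_rot: [0.001, 0.967, 0.254, 0.002]
contact_force: [-1.1, 0.4, 10.0]
width: 0.0327
grip_force: 50.0
```

Call:
{"op": "move_arm", "data": {"rows": [{"travel":[0,0,0.0005],"angular":[0,0,0],"hand":255},{"travel":[0,0,0.0005],"angular":[0,0,0],"hand":255}]}}

```text
time: 9.8
tool_pos: [0.5918, -0.1068, 0.1877]
tool_rot: [0.001, 0.967, 0.254, 0.002]
contact_force: [-1.3, -0.0, 10.6]
width: 0.0326
grip_force: 50.0
```

Call:
{"op": "move_arm", "data": {"rows": [{"travel":[-0.0004,-0.0002,0.0005],"angular":[0,0,0],"hand":255},{"travel":[-0.0004,-0.0002,0.001],"angular":[0,0,0],"hand":255},{"travel":[-0.0004,-0.0002,0.001],"angular":[0,0,0],"hand":255}]}}

```text
time: 10.18
tool_pos: [0.5919, -0.1068, 0.1875]
tool_rot: [0.001, 0.967, 0.254, 0.003]
contact_force: [-1.4, 0.7, 15.7]
width: 0.0326
grip_force: 50.0
```

Call:
{"op": "move_arm", "data": {"rows": [{"travel":[-0.0003,-0.0002,0.0005],"angular":[0,0,0],"hand":255},{"travel":[-0.0003,-0.0002,0.001],"angular":[0,0,0],"hand":255},{"travel":[-0.0003,-0.0002,0.001],"angular":[0,0,0],"hand":255}]}}

```text
time: 10.55
tool_pos: [0.592, -0.1069, 0.1874]
tool_rot: [0.002, 0.967, 0.254, 0.004]
contact_force: [-1.7, 0.8, 17.8]
width: 0.0326
grip_force: 50.0
```

The force on the head is about 20 N (17.8 + 2.5), so the tap is complete. I retreat upward and return the mallet to its place.

Call:
{"op": "move_arm", "data": {"rows": [{"travel":[0,0,0],"angular":[0,0,0],"hand":255},{"travel":[0,0,-0.006],"angular":[0,0,0],"hand":255},{"travel":[0,0,-0.03],"angular":[0,0,0],"hand":255},{"travel":[0,0,-0.065],"angular":[0,0,0],"hand":255},{"travel":[0,0,-0.065],"angular":[0,0,0],"hand":255}]}}

```text
time: 11.18
tool_pos: [0.5909, -0.1069, 0.2494]
tool_rot: [0.001, 0.967, 0.254, 0.002]
contact_force: [1.2, 1.1, -3.3]
width: 0.0326
grip_force: 50.0
```

```bash
python3 - <<'E'
from h import *
go([.5255,-.2918,.027],29.4)
E
```

```text
travel [-0.1484  0.1285  0.2222] angular [ 0.0026 -0.003  -0.0003] pos [ 0.5909 -0.1069  0.2494] F [ 1.19  1.06 -3.27] t 11.175 w 0.03256075975159455
```

Call:
{"op": "move_arm", "data": {"rows": [{"travel":[-0.05,0.04,0],"angular":[0,0,0],"hand":255},{"travel":[-0.1,0.085,0],"angular":[0,0,0],"hand":255},{"travel":[-0.135,0.12,0],"angular":[0,0,0],"hand":255},{"travel":[-0.148,0.129,0.02],"angular":[0,0,0],"hand":255},{"travel":[-0.148,0.129,0.07],"angular":[0,0,0],"hand":255},{"travel":[-0.148,0.129,0.12],"angular":[0,0,0],"hand":255},{"travel":[-0.148,0.129,0.17],"angular":[0,0,0],"hand":255},{"travel":[-0.148,0.129,0.205],"angular":[0,0,0],"hand":255},{"travel":[-0.148,0.129,0.218],"angular":[0,0,0],"hand":255},{"travel":[-0.148,0.129,0.221],"angular":[0,0,0],"hand":255},{"travel":[-0.148,0.129,0.221],"angular":[0,0,0],"hand":255},{"travel":[-0.148,0.129,0.221],"angular":[0,0,0],"hand":255}]}}

```text
time: 12.68
tool_pos: [0.525, -0.2921, 0.0285]
tool_rot: [0.001, 0.967, 0.254, 0.001]
contact_force: [-0.4, -0.3, -1.9]
width: 0.0332
grip_force: 50.0
```

Call:
{"op": "move_arm", "data": {"rows": [{"travel":[0,0,0.001],"angular":[0,0,0],"hand":255},{"travel":[0,0,0.002],"angular":[0,0,0],"hand":255},{"travel":[0,0,0.002],"angular":[0,0,0],"hand":255}]}}

```text
time: 13.05
tool_pos: [0.5241, -0.2916, 0.0251]
tool_rot: [-0.0, 0.967, 0.254, 0.0]
contact_force: [-0.5, 0.3, -3.3]
width: 0.0325
grip_force: 50.0
```

Call:
{"op": "move_arm", "data": {"rows": [{"travel":[0,0,0.001],"angular":[0,0,0],"hand":255},{"travel":[0,0,0.0015],"angular":[0,0,0],"hand":255},{"travel":[0,0,0.0015],"angular":[0,0,0],"hand":255}]}}

```text
time: 13.42
tool_pos: [0.5243, -0.2917, 0.024]
tool_rot: [0.0, 0.967, 0.254, 0.0]
contact_force: [-0.8, 0.6, 1.7]
width: 0.0329
grip_force: 50.0
```

The mallet is on the counter. Releasing and rising.

Call:
{"op": "move_arm", "data": {"rows": [{"travel":[0,0,-0.0005],"angular":[0,0,0],"hand":150},{"travel":[0,0,-0.0005],"angular":[0,0,0],"hand":80},{"travel":[0,0,-0.0005],"angular":[0,0,0],"hand":0},{"travel":[0,0,-0.0005],"angular":[0,0,0],"hand":0},{"travel":[0,0,-0.0005],"angular":[0,0,0],"hand":0},{"travel":[0,0,-0.03],"angular":[0,0,0],"hand":0},{"travel":[0,0,-0.08],"angular":[0,0,0],"hand":0},{"travel":[0,0,-0.14],"angular":[0,0,0],"hand":0},{"travel":[0,0,-0.2],"angular":[0,0,0],"hand":0},{"travel":[0.05,-0.04,-0.215],"angular":[0,0,0],"hand":0},{"travel":[0.07,-0.06,-0.215],"angular":[0,0,0],"hand":0},{"travel":[0.07,-0.06,-0.215],"angular":[0,0,0],"hand":0},{"travel":[0.07,-0.06,-0.215],"angular":[0,0,0],"hand":0}]}}

```text
time: 15.05
tool_pos: [0.5554, -0.2054, 0.2382]
tool_rot: [0.0, 0.967, 0.254, -0.0]
contact_force: [0.5, -0.4, 0.5]
width: 0.0912
grip_force: 0.0
```

```bash
python3 - <<'E'
from h import *
np.set_printoptions(precision=4,suppress=True)
go([.591,-.1065,.235],29.4)
s=telemetry.read_state(); I=imaging.read_camera("wrist"); S=imaging.read_camera("side"); c=cam("wrist",s)
p=proj(c,[.591,-.1065,.1635]);q=proj(c,[.591,-.1065,.0735]);print(p,q)
J=I.copy()
for a in(p,q): cv2.drawMarker(J,tuple(int(round(v)) for v in a),(0,0,255),0,6)
m=np.hstack([cv2.resize(J[0:250,60:393],(533,400)),cv2.resize(S[190:350,240:346],(265,400))])
cv2.imwrite("pics/m4.png",m)
E
```

```text
travel [ 0.0796 -0.0687  0.0032] angular [-0.      0.0007 -0.0003] pos [ 0.5554 -0.2054  0.2382] F [ 0.49 -0.37  0.45] t 15.05 w 0.09116765687626878
[172.7139 104.5842] [195.4638 103.3032]
```

View pics/m4.png

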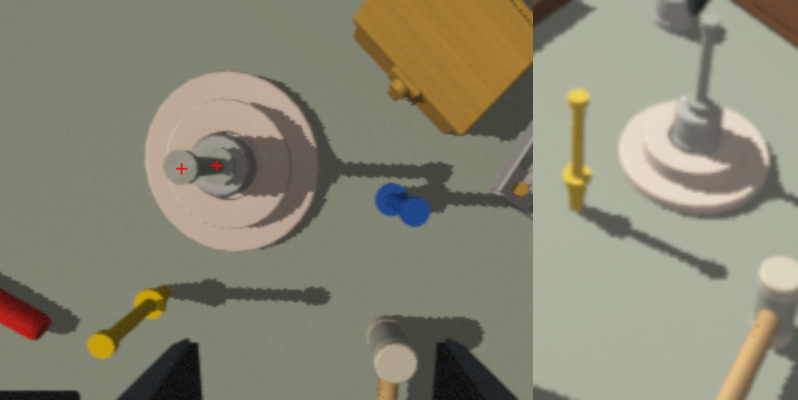

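The rod is upright and the marker sits on its head (head at (181,167) in the crop). The mallet stands on its face at (395,360). Now I grip the shaft.

Call:
{"op": "move_arm", "data": {"rows": [{"travel":[0.04,-0.035,0],"angular":[0,0,0],"hand":0},{"travel":[0.08,-0.069,0],"angular":[0,0,0],"hand":0},{"travel":[0.08,-0.069,0],"angular":[0,0,0],"hand":0},{"travel":[0.08,-0.069,0.04],"angular":[0,0,0],"hand":0},{"travel":[0.08,-0.069,0.085],"angular":[0,0,0],"hand":0},{"travel":[0.08,-0.069,0.12],"angular":[0,0,0],"hand":0},{"travel":[0.08,-0.069,0.133],"angular":[0,0,0],"hand":0},{"travel":[0.08,-0.069,0.133],"angular":[0,0,0],"hand":0},{"travel":[0.08,-0.069,0.133],"angular":[0,0,0],"hand":0}]}}

```text
time: 16.27
tool_pos: [0.5927, -0.1063, 0.1072]
tool_rot: [0.001, 0.967, 0.253, 0.001]
contact_force: [0.3, -0.8, 0.8]
width: 0.0911
grip_force: 0.0
```

Call:
{"op": "move_arm", "data": {"rows": [{"travel":[0,0,0],"angular":[0,0,0],"hand":150},{"travel":[0,0,0],"angular":[0,0,0],"hand":180},{"travel":[0,0,0],"angular":[0,0,0],"hand":200},{"travel":[0,0,0],"angular":[0,0,0],"hand":220},{"travel":[0,0,0],"angular":[0,0,0],"hand":255},{"travel":[0,0,0],"angular":[0,0,0],"hand":255},{"travel":[0,0,0],"angular":[0,0,0],"hand":255},{"travel":[0,0,0],"angular":[0,0,0],"hand":255}], "grip_force": 45}}

```text
time: 17.27
tool_pos: [0.5917, -0.1058, 0.1056]
tool_rot: [0.0, 0.967, 0.254, 0.0]
contact_force: [0.5, -0.5, 0.1]
width: 0.015
grip_force: 45.1
```

Call:
{"op": "move_arm", "data": {"rows": [{"travel":[0,0,-0.002],"angular":[0,0,0],"hand":255},{"travel":[0,0,-0.005],"angular":[0,0,0],"hand":255},{"travel":[0,0,-0.01],"angular":[0,0,0],"hand":255},{"travel":[0,0,-0.01],"angular":[0,0,0],"hand":255}]}}

```text
time: 17.77
tool_pos: [0.5918, -0.1057, 0.1159]
tool_rot: [0.0, 0.967, 0.254, 0.0]
contact_force: [0.6, -0.8, -5.2]
width: 0.015
grip_force: 45.0
```

Call:
{"op": "move_arm", "data": {"rows": [{"travel":[0,0,-0.015],"angular":[0,0,0],"hand":255},{"travel":[0,0,-0.03],"angular":[0,0,0],"hand":255},{"travel":[0,0,-0.04],"angular":[0,0,0],"hand":255},{"travel":[0,0,-0.04],"angular":[0,0,0],"hand":255},{"travel":[0,0,-0.04],"angular":[0,0,0],"hand":255}]}}

```text
time: 18.4
tool_pos: [0.5912, -0.1055, 0.1553]
tool_rot: [-0.0, 0.967, 0.254, -0.0]
contact_force: [0.6, 0.4, -5.9]
width: 0.0145
grip_force: 45.0
```

```bash
python3 - <<'E'
from h import *
go([.549,.2035,.2],29.4)
S=imaging.read_camera("side"); T=imaging.read_camera("top");cv2.imwrite("pics/t5raw.png",T)
cv2.imwrite("pics/s5.png",np.hstack([cv2.resize(S[130:280,240:370],(520,600),interpolation=cv2.INTER_CUBIC)]))
E
```

```text
travel [ 0.1148 -0.29   -0.0446] angular [-0.0006  0.0005 -0.0003] pos [ 0.5912 -0.1055  0.1553] F [ 0.56  0.39 -5.87] t 18.4 w 0.014503038635790992
```

View pics/s5.png

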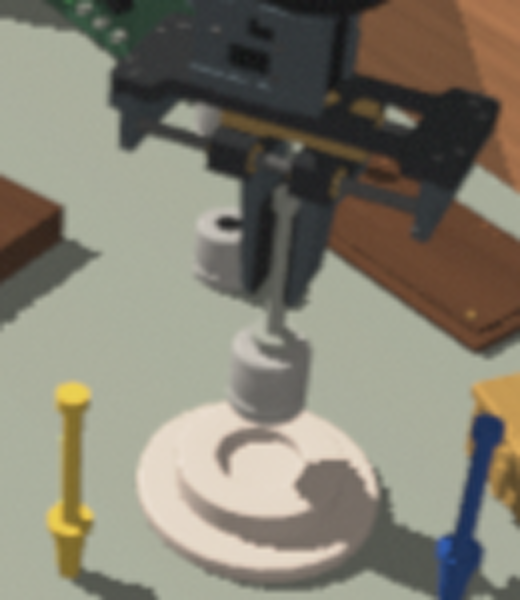

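The counterweight hangs clear of the base well, at about (270,375) in the crop, with the rod upright and the spare untouched. I move near the rest with the well in the wrist view.

```bash
python3 -c "
from h import *
go([.470,.157,.195],29.4)"
```

```text
travel [ 0.0233 -0.2882 -0.0398] angular [-0.001   0.0012 -0.0003] pos [ 0.591  -0.1055  0.1549] F [ 0.04 -0.82 -6.09] t 18.5 w 0.014739571268814748
```

Call:
{"op": "move_arm", "data": {"rows": [{"travel":[0,0,-0.03],"angular":[0,0,0],"hand":255},{"travel":[0.0,-0.02,-0.04],"angular":[0,0,0],"hand":255},{"travel":[0.005,-0.06,-0.04],"angular":[0,0,0],"hand":255},{"travel":[0.01,-0.1,-0.04],"angular":[0,0,0],"hand":255},{"travel":[0.015,-0.14,-0.04],"angular":[0,0,0],"hand":255},{"travel":[0.018,-0.18,-0.04],"angular":[0,0,0],"hand":255},{"travel":[0.02,-0.22,-0.04],"angular":[0,0,0],"hand":255},{"travel":[0.022,-0.255,-0.04],"angular":[0,0,0],"hand":255},{"travel":[0.023,-0.28,-0.04],"angular":[0,0,0],"hand":255},{"travel":[0.023,-0.288,-0.04],"angular":[0,0,0],"hand":255},{"travel":[0.023,-0.288,-0.04],"angular":[0,0,0],"hand":255},{"travel":[0.023,-0.288,-0.04],"angular":[0,0,0],"hand":255},{"travel":[0.023,-0.288,-0.04],"angular":[0,0,0],"hand":255}]}}

```text
time: 20.12
tool_pos: [0.4707, 0.1559, 0.1955]
tool_rot: [0.0, 0.967, 0.253, 0.0]
contact_force: [0.3, 0.1, -5.9]
width: 0.015
grip_force: 45.0
```

```bash
python3 - <<'E'
from h import *
np.set_printoptions(precision=4,suppress=True)
go([.5485,.2015,.195],29.4)
s=telemetry.read_state(); I=imaging.read_camera("wrist"); c=cam("wrist",s); J=I.copy()
p=proj(c,[.5485,.2015,.03]); print(p)
for k in np.linspace(0,2*np.pi,40): cv2.circle(J,tuple(int(round(v)) for v in proj(c,[.5485+.025*np.cos(k),.2015+.025*np.sin(k),.03])),0,(0,255,255),-1)
cv2.drawMarker(J,tuple(int(round(v)) for v in p),(0,0,255),0,6)
x,y=int(p[0])-100,max(int(p[1])-75,0);print(x,y)
cv2.imwrite("pics/w6raw.png",I);cv2.imwrite("pics/w6.png",cv2.resize(J[y:y+150,x:x+200],(800,600),interpolation=cv2.INTER_CUBIC))
E
```

```text
travel [ 0.0902 -0.0016  0.0005] angular [ 0.0002 -0.0001 -0.0015] pos [0.4707 0.1559 0.1955] F [ 0.32  0.1  -5.89] t 20.125 w 0.015030988946123562
[257.2963  93.208 ]
157 18
```

View pics/w6.png

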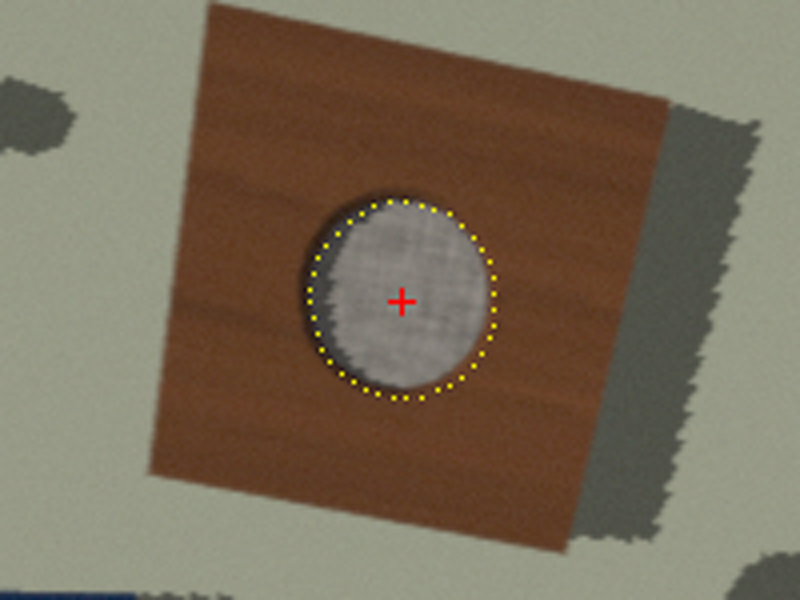

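The rim in the crop spans x 303–491 and y 192–390, about 1.1 px left of and 2.1 px above the predicted circle. The well is therefore at about (0.5497, 0.2033). Seating will show as the TCP reaching 0.1056 rather than stopping at 0.1136.

```bash
python3 -c "
from h import *
go([.5505,.2037,.122],29.4)"
```

```text
travel [ 0.093  -0.0025  0.0735] angular [ 0.0001 -0.0001 -0.0016] pos [0.4707 0.156  0.1955] F [ 0.21  0.27 -6.6 ] t 20.175 w 0.014753410332888283
```

Call:
{"op": "move_arm", "data": {"rows": [{"travel":[0.03,-0.001,0],"angular":[0,0,0],"hand":255},{"travel":[0.06,-0.002,0],"angular":[0,0,0],"hand":255},{"travel":[0.085,-0.0025,0],"angular":[0,0,0],"hand":255},{"travel":[0.093,-0.0025,0],"angular":[0,0,0],"hand":255},{"travel":[0.093,-0.0025,0.03],"angular":[0,0,0],"hand":255},{"travel":[0.093,-0.0025,0.06],"angular":[0,0,0],"hand":255},{"travel":[0.093,-0.0025,0.073],"angular":[0,0,0],"hand":255},{"travel":[0.093,-0.0025,0.073],"angular":[0,0,0],"hand":255},{"travel":[0.093,-0.0025,0.073],"angular":[0,0,0],"hand":255}]}}

```text
time: 21.3
tool_pos: [0.5509, 0.2046, 0.1239]
tool_rot: [-0.0, 0.967, 0.254, 0.001]
contact_force: [-0.2, -0.2, -5.1]
width: 0.0149
grip_force: 45.0
```

```bash
python3 - <<'E'
from h import *
go([.5505,.2037,.110],29.4)
S=imaging.read_camera("side");T=imaging.read_camera("top")
p=proj(cam("side"),[.55,.203,.03]);q=proj(cam("top"),[.55,.203,.03]);print(p,q)
f=lambda I,p:cv2.resize(I[int(p[1])-40:int(p[1])+35,int(p[0])-25:int(p[0])+25],(400,600),interpolation=cv2.INTER_CUBIC)
cv2.imwrite("pics/m7.png",np.hstack([f(S,p),f(T,q)]))
E
```

```text
travel [-0.0008  0.0006  0.0139] angular [ 0.0004 -0.0024 -0.0004] pos [0.5509 0.2046 0.1239] F [-0.2  -0.24 -5.1 ] t 21.3 w 0.014907777767405133
[225.29960045 182.23736938] [180.27510897 183.68392003]
```

Feel down past the rim height.

Call:
{"op": "move_arm", "data": {"rows": [{"travel":[-0.0008,0.0005,0.004],"angular":[0,0,0],"hand":255},{"travel":[-0.0008,0.0005,0.008],"angular":[0,0,0],"hand":255},{"travel":[-0.0008,0.0005,0.01],"angular":[0,0,0],"hand":255},{"travel":[-0.0008,0.0005,0.012],"angular":[0,0,0],"hand":255},{"travel":[-0.0008,0.0005,0.012],"angular":[0,0,0],"hand":255}]}}

```text
time: 22.02
tool_pos: [0.5496, 0.2036, 0.1104]
tool_rot: [-0.0, 0.967, 0.254, -0.0]
contact_force: [-0.3, 0.5, -5.6]
width: 0.0145
grip_force: 45.0
```

Call:
{"op": "move_arm", "data": {"rows": [{"travel":[0,0,0.001],"angular":[0,0,0],"hand":255},{"travel":[0,0,0.002],"angular":[0,0,0],"hand":255},{"travel":[0,0,0.002],"angular":[0,0,0],"hand":255}]}}

```text
time: 22.4
tool_pos: [0.5497, 0.2036, 0.1085]
tool_rot: [-0.0, 0.967, 0.254, 0.0]
contact_force: [0.2, -0.3, -6.6]
width: 0.0148
grip_force: 45.0
```

Below the rim height with no contact, so it is in the well.

Call:
{"op": "move_arm", "data": {"rows": [{"travel":[0,0,0.001],"angular":[0,0,0],"hand":255},{"travel":[0,0,0.002],"angular":[0,0,0],"hand":255},{"travel":[0,0,0.002],"angular":[0,0,0],"hand":255}]}}

```text
time: 22.78
tool_pos: [0.5496, 0.2036, 0.1064]
tool_rot: [-0.0, 0.967, 0.254, -0.0]
contact_force: [-0.5, 1.0, -5.9]
width: 0.0148
grip_force: 45.0
```

Call:
{"op": "move_arm", "data": {"rows": [{"travel":[0,0,0.0005],"angular":[0,0,0],"hand":255},{"travel":[0,0,0.001],"angular":[0,0,0],"hand":255},{"travel":[0,0,0.001],"angular":[0,0,0],"hand":255}]}}

```text
time: 23.15
tool_pos: [0.5498, 0.2036, 0.1057]
tool_rot: [-0.0, 0.967, 0.254, 0.0]
contact_force: [-0.7, 0.4, -5.3]
width: 0.0151
grip_force: 45.0
```

Call:
{"op": "move_arm", "data": {"rows": [{"travel":[0,0,0.0005],"angular":[0,0,0],"hand":255},{"travel":[0,0,0.001],"angular":[0,0,0],"hand":255},{"travel":[0,0,0.001],"angular":[0,0,0],"hand":255}]}}

```text
time: 23.52
tool_pos: [0.5503, 0.2038, 0.1055]
tool_rot: [-0.0, 0.967, 0.254, 0.001]
contact_force: [-1.2, -0.9, 1.4]
width: 0.0148
grip_force: 45.0
```

Seated at TCP 0.1055, as predicted. Releasing and rising.

Call:
{"op": "move_arm", "data": {"rows": [{"travel":[0,0,-0.0007],"angular":[0,0,0],"hand":255},{"travel":[0,0,-0.0007],"angular":[0,0,0],"hand":190},{"travel":[0,0,-0.0007],"angular":[0,0,0],"hand":130},{"travel":[0,0,-0.0007],"angular":[0,0,0],"hand":60},{"travel":[0,0,-0.0007],"angular":[0,0,0],"hand":0},{"travel":[0,0,-0.0007],"angular":[0,0,0],"hand":0},{"travel":[0,0,-0.0007],"angular":[0,0,0],"hand":0},{"travel":[0,0,-0.02],"angular":[0,0,0],"hand":0},{"travel":[0,0,-0.05],"angular":[0,0,0],"hand":0},{"travel":[0,0,-0.09],"angular":[0,0,0],"hand":0},{"travel":[0,0,-0.13],"angular":[0,0,0],"hand":0},{"travel":[-0.03,0,-0.14],"angular":[0,0,0],"hand":0},{"travel":[-0.08,0,-0.14],"angular":[0,0,0],"hand":0},{"travel":[-0.1,0,-0.14],"angular":[0,0,0],"hand":0},{"travel":[-0.1,0,-0.14],"angular":[0,0,0],"hand":0}]}}

```text
time: 25.4
tool_pos: [0.4617, 0.1541, 0.2451]
tool_rot: [-0.0, 0.967, 0.253, 0.001]
contact_force: [0.1, 1.1, -0.5]
width: 0.0914
grip_force: 0.0
```

```bash
python3 - <<'E'
from h import *
go([.55,.2,.24],29.4)
S=imaging.read_camera("side");T=imaging.read_camera("top")
cv2.imwrite("pics/m8.png",np.hstack([cv2.resize(S[100:340,160:380],(400,436)),cv2.resize(T[70:310,130:350],(400,436))]))
E
```

```text
travel [0.0994 0.0033 0.0052] angular [ 0.0001 -0.001  -0.0008] pos [0.4617 0.1541 0.2451] F [ 0.11  1.08 -0.49] t 25.4 w 0.09135970570254079
```

View pics/m8.png

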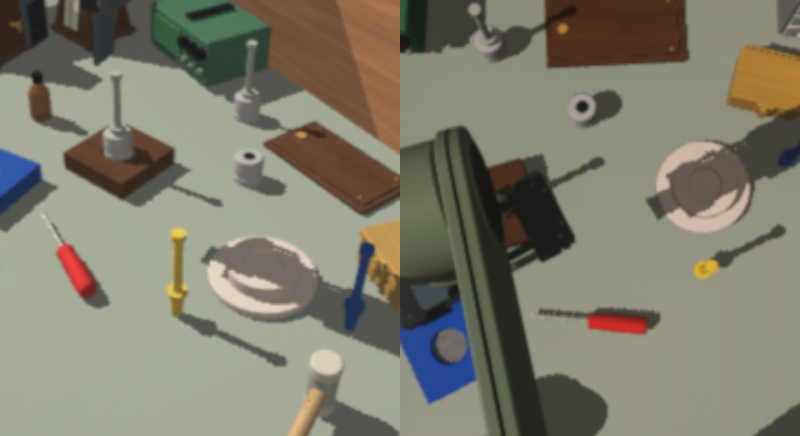

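The pendulum stands upright in the rest's well (117,115 in the left half). The base is empty, the mallet is standing on the counter, and everything else looks undisturbed.

```bash
python3 -c "
from bench import r
print(r.sign_off())"
```

```text
the job is handed in; nothing more can be done
None
```

The job is handed in: I seated the taper with about 20 N on the rod head, put the mallet back on the counter, and set the pendulum upright in the rest well with the counterweight hanging from it, in about 25 s.

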